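# Find and mark the balance point of a link arm

## Task

Slide the link arm along the knife edge of the balancing stand, keeping it down on the edge and without pressing it hard on it, until it balances there by itself, level, with both ends free. Then mark that point: set the small black saddle astride the bar directly above the edge, let go, and leave the arm balanced level with the saddle on it. Leave the tape roll, jar and screwdriver alone.

Things in the scene. Friction and masses are not known exactly. Their poses are not given: they have to be found in the camera images.
- bar_mid (a point): Centre (half-way up) of the link arm: a loose flat aluminium bar 216 mm long along its y, 20 mm wide (x), 6 mm thick (z), 200 to 350 g with its two end bushes. It starts across the knife edge, off balance, one bush down on the base plate (tip about 0.08 rad). It stays level within about 2 mm either side of its balance point and tips fully beyond about 4 mm.
- bush_a: Steel bush at the +y end of the bar, part of it: an upright cylinder 24 mm across, 3 mm proud of the bar's top, hanging 42 mm below its underside. Origin on the bush's axis at mid-thickness of the bar, 105 mm from the bar's centre. One bush may be far heavier inside than the other, so the balance point lies up to 40 mm from the bar's centre, either way.
- bush_b: The same at the -y end, alike to look at; its weight differs. With both bushes hanging, the arm's centre of mass lies some 10 mm below the bar's underside, so that near balance it settles level by itself, its rocking dying out in a second or two.
- edge_top (a point): Middle of the top of the knife edge, 69 mm above the table; axes as the stand's, z up. The edge is a blunt steel blade 18 mm long along x (a little less than the bar's width) and 7 mm wide along y, on a post 16 mm wide (y) from 20 mm below its top down, with a 50 mm (x) by 26 mm foot. The link arm lies across it, its length along y.
- stand: The balancing stand, fixed to the table: a grey base plate 70 mm (x) by 400 mm (y), 15 mm thick, so its top lies 54 mm below the edge's top. Origin in the middle of its underside, on the table, right under the edge. A bush of the level arm clears the plate by 12 mm.
- edge: The steel blade of the knife edge, 18 (x) by 7 (y) by 20 mm tall, in a stiff rubber mount on the stand, so that it can rock about its x by some 0.02 rad under the bar and damps the bar's rocking. Origin on its middle line, 5 mm below its top; axes as the stand's. It can dent the bar: the bar must not be pressed on it with more than 20 N.
- saddle_mid (a point): Centre (half-way up) of the black marker saddle, 15 g, 35 mm high, loose, standing on its legs on the table. Bridge 31 (x) by 16 (y) by 4 mm, its underside 12.5 mm and its top 8.5 mm below this point; two legs 3 mm thick, 5 mm long, 25 mm apart in x, straddle the bar. On top a 12 by 12 mm upright grip 26 mm tall. Seated, this point lies 15.5 mm above the bar's centre.
- tape_roll: Bystander: a roll of blue tape lying flat, 96 mm across, 24 mm high; origin under its centre.
- grease_jar: Bystander: a white jar, 64 mm across, 70 mm high; origin under its centre.
- driver: Bystander: a screwdriver with a black handle, lying flat.
Things that resemble listed ones, but are neither listed nor needed, are in the scene too. There is more than one size of the part that bears bar_mid; the job needs the larger.

How it is judged:
By the outcome, as a careful person would: the job done as asked, in the order asked, and still so for the second after the job is handed in, with the robot touching nothing.
It also fails if it takes over 72 s, if anything falls off the work surface, if the arm or the gripper's body presses on something with over 40 N, if the wrist force passes 120 N, or if a joint passes its speed limit or range.

## Robot

A 6-joint arm with a two-finger parallel gripper is mounted at the origin on the work surface. World frame = base frame: x ahead of the robot, y to its left, z up, the work surface at z = 0. Lengths are in mm, angles in degrees, forces in N, time in s.
With the tool pointing down it reaches from about 300 to 850 mm from the base axis. Payload 4.2 kg.
Tool frame: the origin (TCP) lies on the centre line of the jaws, within the pads' length; the fingertips stand 8 mm ahead of it and the grasp point (between the pads) lies 11 mm behind it; z points along the fingers, y is the line along which they close (so a half turn about z gives the same grasp; the last joint's range is limited). The gripper opens to 91 mm and grips with 3 to 60 N. Pads are 32 mm wide; open, the fingers measure 118 mm over their backs; the gripper's body (76 mm by 178 mm) begins 60 mm behind the grasp point.
Start: joints at [-78.151, 18.312, 89.639, -0, 72.044, -1.146], TCP at [129.297, -560.293, 182.476] pointing down, gripper open.
Joint ranges: [-177.97, 177.97], [-48.28, 115.42], [12.27, 149.76], [-77.06, 257.06], [2.81, 150.46], [-146.56, 146.56]. Speed limits (degrees/s): [147.25, 147.25, 180, 180, 180, 180].

## Interface

Orientations are given as [roll, pitch, yaw] about the fixed x, y, z axes, in that order (R = Rz(yaw) Ry(pitch) Rx(roll)).
In Python, from workcell import telemetry, eyes, ticket gives the robot as it stands. The module is installed in compiled form; this text tells all that it offers.
- The arm moves only by the shell command python3 -m crank 'ROWS' [OPENING] [FORCE]. ROWS is JSON, a list of rows, each an object of numbers: "dx", "dy", "dz": the shift along the world's x, y, z normalised to -1 to 1, where 1 is 80 cm; "yaw": the turn about the world's z normalised to -1 to 1, where 1 is 5 degrees. A call has 1 to 10 rows; each row shifts and turns the commanded pose from where the row before left it; what a row does not reach is not made up. A row lasts 1/8 s, in which the tool goes at most 62.5 mm and 10.7 degrees, less where a joint would pass 70% of its speed; a pose out of reach is approached as far as the arm can. A call with a number of a shift or a turn outside -1 to 1 is refused whole. A call with a gripper value outside its range is refused whole. OPENING is the opening, from 0 (shut) to 1 (fully open), set as the call begins (- or left out, the last holds). The fingers move at their own pace and stop on an object; FORCE is the grip in N (left out, the last holds). Time passes only in rows, so rows that do not move let the fingers close. It gives the time, the measured TCP pose, the force, the opening and the grip force at its end, in the units of the state.
- telemetry.state(): the state, without advancing time (a new reading comes with each control period).
- eyes.grab_frame(name): name is "scene" or "top" or "wrist"; returns the picture (480x640x3 uint8, red, green, blue); there is no depth.
- eyes.calibration(name): a dict with "camera_matrix" (3x3 intrinsics, pixels), "world_from_camera" (4x4, takes a point from camera to world coordinates). Camera axes: x right, y down, z forward; pixel columns grow to the right and rows downward; lengths in mm; the calibration is good to about 2 mm. The wrist camera is an equidistant fisheye: a pixel r from the principal point sees the ray r / f radians off the axis. A picture is of the moment at which its call begins: read the wrist's pose just before it. calibration takes no time and is no camera call; for the wrist camera it gives the pose at the moment of the call.
- ticket.job_done(): hands the job in; it is judged then, once.
The state is a dict: "time_s": time; "qpos": joint angles; "qvel": joint speeds; "effort": joint torques, N m; "ee_pos": TCP position; "ee_rot": TCP orientation; "force": force on the tool from outside, world axes, zero at the start; "torque": the same for the moment, N m; "gripper_width": finger opening in mm; "gripper_force": force on a finger pad.
Only numpy, scipy, OpenCV 4.12 (cv2) and the standard library are available. Lean on these libraries where they do the work, as an engineer would, in place of code of your own. Each camera call takes 0.05 s, during which the arm holds its last target. There are 200 camera calls.

## Working session

There is one attempt and no reset: what is moved stays moved. The work goes in short steps, Python scripts to look and compute and a shell command to move; the robot and the scene stay as the last step left them, time stands still between calls to the robot, and variables do not carry over. Pictures are saved under pics/ and viewed, at most 10 in all, crops included, and the job is handed in when it is done.

```bash
mkdir -p pics
python3 - <<'E'
from workcell import telemetry, eyes
import cv2,numpy as np
s=telemetry.state();print(s['time_s'],s['ee_pos'],s['ee_rot'],s['gripper_width'])
for n in("scene","top"):
    im=eyes.grab_frame(n);cv2.imwrite(f'pics/{n}0.png',im[:,:,::-1]);c=eyes.calibration(n);np.save(f'{n}0.npy',im)
    print(n,np.round(c['camera_matrix'],1).tolist(),np.round(c['world_from_camera'],3).tolist())
E
```

```text
0.0 [ 129.19359239 -559.72512969  181.63796382] [-1.79899502e+02 -2.14282903e-03  1.29928293e+01] 91.18209662622682
scene [[511.6, 0.0, 330.3], [0.0, 511.6, 236.5], [0.0, 0.0, 1.0]] [[0.034, 0.857, -0.513, 1002.282], [0.999, -0.026, 0.022, -32.732], [0.005, -0.514, -0.858, 869.042], [0.0, 0.0, 0.0, 1.0]]
top [[446.8, 0.0, 322.8], [0.0, 446.8, 241.5], [0.0, 0.0, 1.0]] [[0.023, -0.988, 0.154, 439.554], [-1.0, -0.023, 0.001, 0.739], [0.003, -0.154, -0.988, 844.247], [0.0, 0.0, 0.0, 1.0]]
```

View pics/top0.png

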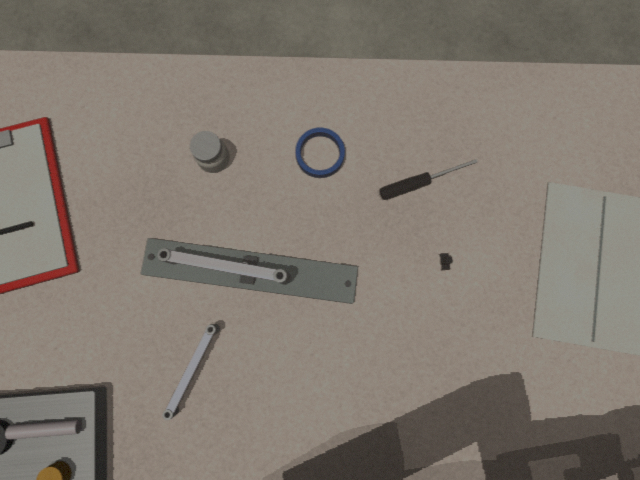

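View pics/scene0.png

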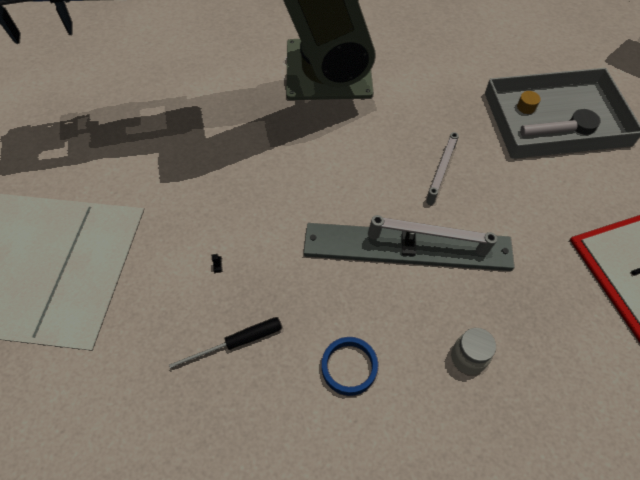

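Top view: two link arms. One is on the stand, with bushes at about (164,254) and (281,275); the smaller one lies loose on the table at (211,329)–(170,413). The one on the stand is longer and lies across the edge, so it is the one meant. The saddle is the small black part at (446,261). I'll confirm both in one crop.

```bash
cat > h.py <<'E'
from workcell import telemetry, eyes
import cv2,numpy as np
def ray(n,uv):
    c=eyes.calibration(n);K=np.array(c['camera_matrix']);T=np.array(c['world_from_camera'])
    if n=='wrist':
        p=(np.array(uv,float)-K[:2,2])/np.array([K[0,0],K[1,1]]);r=np.linalg.norm(p)
        d=np.r_[p/max(r,1e-9)*np.sin(r),np.cos(r)]
    else: d=np.linalg.solve(K,np.r_[uv,1.])
    return T[:3,3],T[:3,:3]@d
def at(n,uv,z):
    o,d=ray(n,uv);return o+d*(z-o[2])/d[2]
def proj(n,P):
    c=eyes.calibration(n);K=np.array(c['camera_matrix']);T=np.array(c['world_from_camera'])
    q=T[:3,:3].T@(np.array(P,float)-T[:3,3])
    if n=='wrist':
        r=np.hypot(q[0],q[1]);return K[:2,2]+K[0,0]*np.arctan2(r,q[2])*q[:2]/max(r,1e-9)
    q=K@q;return q[:2]/q[2]
E
python3 - <<'E'
from h import *
t=np.load('top0.npy');s=np.load('scene0.npy')
a=cv2.resize(t[230:310,135:365],(800,278),interpolation=3)
b=cv2.resize(s[205:275,295:525],(800,243),interpolation=3)
im=np.vstack([a,b]);
cc=np.hstack([cv2.resize(t[240:280,425:470],(90,78)),]);
im[200:278,0:90]=cc
cv2.imwrite('pics/crop1.png',im[:,:,::-1])
for n,p,z in[('top',(150,239),15),('top',(358,265),15),('top',(354,302),15),('top',(142,274),15),('top',(151,257),15),('top',(348,284),15),('scene',(313,238),15),('scene',(505,251),15),('top',(164,254),75),('top',(281,275),75),('scene',(378,220),75),('scene',(491,238),75),('top',(446,261),17),('scene',(217,263),17)]:print(n,p,np.round(at(n,p,z),1))
E
```

```text
top (150, 239) [566.1 325.9  15. ]
top (358, 265) [526.  -65.1  15. ]
top (354, 302) [457.5 -58.5  15. ]
top (142, 274) [500.1 335.4  15. ]
top (151, 257) [532.1 321.3  15. ]
top (348, 284) [490.2 -47.   15. ]
scene (313, 238) [493.3 -44.9  15. ]
scene (505, 251) [533.7 322.5  15. ]
top (164, 254) [531.2 276.   75. ]
top (281, 275) [499.4  72.   75. ]
scene (378, 220) [494.1  76.5  75. ]
scene (491, 238) [539.1 277.8  75. ]
top (446, 261) [ 537.  -228.8   17. ]
scene (217, 263) [ 543.7 -226.2   17. ]
```

View pics/crop1.png

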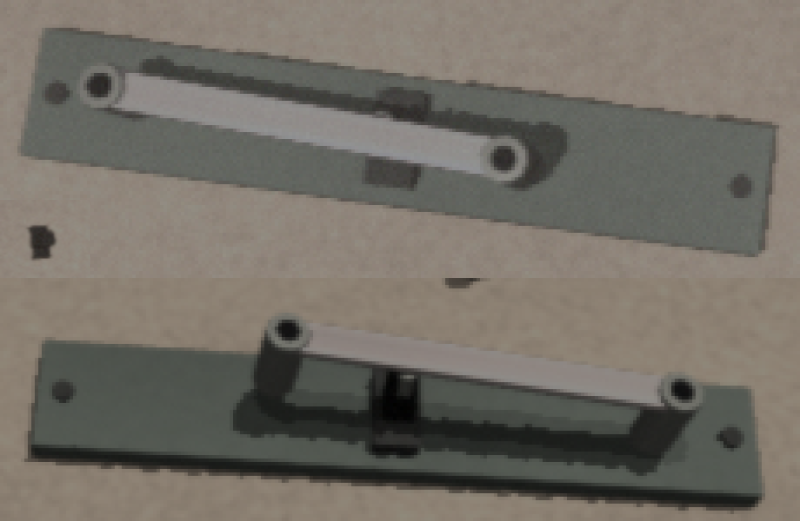

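The crop confirms it: the arm on the stand lies across the edge with its +y bush (crop 100,85) far out and down, and the saddle is the small black part. The edge is at about (511.5, 137), with the stand yawed about -6.5°. I'll look at the saddle and bar from the wrist camera on the way.

```bash
python3 -m crank '[{"dx":0.046,"dy":0.041,"dz":0.009,"yaw":1},{"dx":0.046,"dy":0.041,"dz":0.009,"yaw":1},{"dx":0.046,"dy":0.041,"dz":0.009,"yaw":1},{"dx":0.046,"dy":0.041,"dz":0.009,"yaw":1},{"dx":0.046,"dy":0.041,"dz":0.009,"yaw":1},{"dx":0.046,"dy":0.041,"dz":0.009,"yaw":1},{"dx":0.046,"dy":0.041,"dz":0.009,"yaw":1},{"dx":0.046,"dy":0.041,"dz":0.009,"yaw":1},{"dx":0.046,"dy":0.041,"dz":0.009,"yaw":1},{"dx":0.046,"dy":0.041,"dz":0.009,"yaw":1}]'
python3 - <<'E'
from h import *
c=eyes.calibration('wrist');im=eyes.grab_frame('wrist');print(c)
np.save('w1.npy',im)
u=proj('wrist',(540,-227.5,17)).astype(int);print(u)
a=im[max(0,u[1]-40):u[1]+40,max(0,u[0]-40):u[0]+40]
o=np.zeros((480,800,3),np.uint8);o[:, :400]=cv2.resize(im,(400,300))[[*range(300)]+[0]*180];o[:400,400:]=cv2.resize(a,(400,400),interpolation=3)
cv2.imwrite('pics/w1.png',o[:,:,::-1])
E
```

```text
time_s: 1.35
ee_pos: [498.1, -231.0, 254.3]
ee_rot: [-180.0, 0.0, 63.2]
force: [0.9, -1.1, 0.2]
gripper_width: 91.3
gripper_force: 0.0
{'camera_matrix': array([[371.64829954,   0.        , 320.55115181],
       [  0.        , 371.64829954, 236.50231994],
       [  0.        ,   0.        ,   1.        ]]), 'world_from_camera': array([[ 8.92729718e-01, -4.36940911e-01, -1.10074026e-01,
         5.28578753e+02],
       [-4.50592456e-01, -8.65520234e-01, -2.18726227e-01,
        -1.69418141e+02],
       [ 2.99140371e-04,  2.44861928e-01, -9.69557913e-01,
         4.57302214e+02],
       [ 0.00000000e+00,  0.00000000e+00,  0.00000000e+00,
         1.00000000e+00]])}
[348 189]
```

View pics/w1.png

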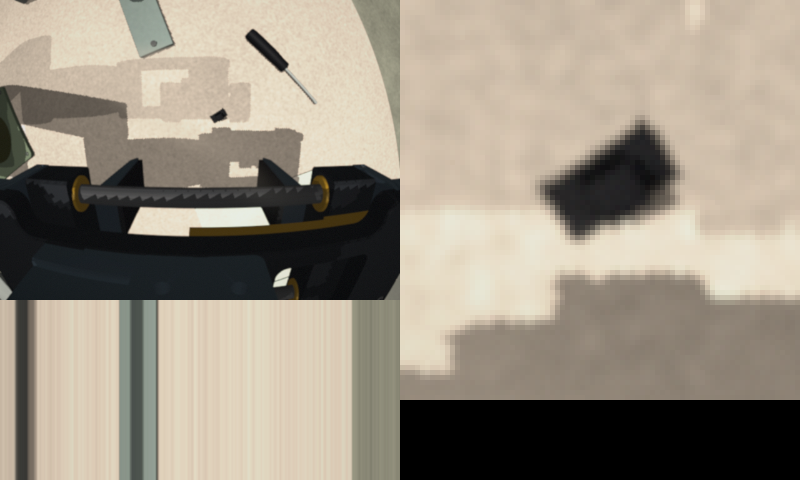

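Run:
```python
from h import *
im=np.load('w1.npy');g=im[149:229,308:388].max(2)
m=(g<70).astype(np.uint8);n,l,s,c=cv2.connectedComponentsWithStats(m)
i=1+np.argmax(s[1:,4]);print(s[i],c[i])
px=np.argwhere(l==i)[:,::-1]+[308,149]
for z in(9,17,35):
    w=np.array([at('wrist',p,z)[:2] for p in px],np.float32);print(z,cv2.minAreaRect(w),w.mean(0))
for p in[(540,185),(575,240),(680,175),(640,120)]:print(at('wrist',((p[0]-400)/5+308,p[1]/5+149),9).round(1))
t=np.load('top0.npy')[245:280,430:465].max(2);m=(t<50).astype(np.uint8)
px=np.argwhere(m>0)[:,::-1]+[430,245]
w=np.array([at('top',p,9)[:2] for p in px],np.float32);print('top',cv2.minAreaRect(w),w.mean(0))
for n in('wrist',):
  for P in[(540,-229,35),(540,-229,9)]: print(proj(n,P))
```

```text
[ 30  26  24  20 274] [42.20437956 36.14963504]
9 ((544.8977661132812, -225.20628356933594), (28.371305465698242, 15.823939323425293), 6.992987632751465) [ 544.9752  -224.53152]
17 ((544.6666870117188, -224.15313720703125), (27.866146087646484, 15.542201042175293), 6.992997169494629) [ 544.7425  -223.49034]
35 ((544.14697265625, -221.78353881835938), (26.729618072509766, 14.908309936523438), 6.992974758148193) [ 544.22    -221.14795]
[ 529.  -217.8    9. ]
[ 530.7 -233.8    9. ]
[ 560.8 -230.7    9. ]
[ 557.8 -214.3    9. ]
top ((536.9371337890625, -231.00408935546875), (15.058145523071289, 24.898704528808594), 88.94194030761719) [ 538.01776 -229.13531]
[349.8706296  192.84982257]
[348.13088855 190.20480179]
```

```bash
python3 -m crank '[{"dx":0.003,"dy":0.06,"yaw":1},{"dx":0.003,"dy":0.06,"yaw":1},{"dx":0.003,"dy":0.06,"yaw":1},{"dx":0.003,"dy":0.06,"yaw":0.5},{"dx":0.003,"dy":0.06},{"dx":0.003,"dy":0.06},{}]'
python3 - <<'E'
from h import *
im=eyes.grab_frame('wrist');np.save('w2.npy',im);print(eyes.calibration('wrist')['world_from_camera'][:3,3], telemetry.state()['force'])
P=np.array([proj('wrist',p) for p in[(498,74,80),(537,277,68),(511.5,137,69)]]);print(P)
cv2.imwrite('pics/w2.png',cv2.resize(im,(800,600))[:,:,::-1])
E
```

```text
[ 530.16720823 -167.9367003   457.55375753] [-0.49499417 -0.42650768 -0.21754254]
[[ 193.79451864  -27.62707588]
 [ 171.36542611 -135.01241145]
 [ 187.96737081  -65.08710258]]validation failed for argument at $[0]...
```

View pics/w2.png

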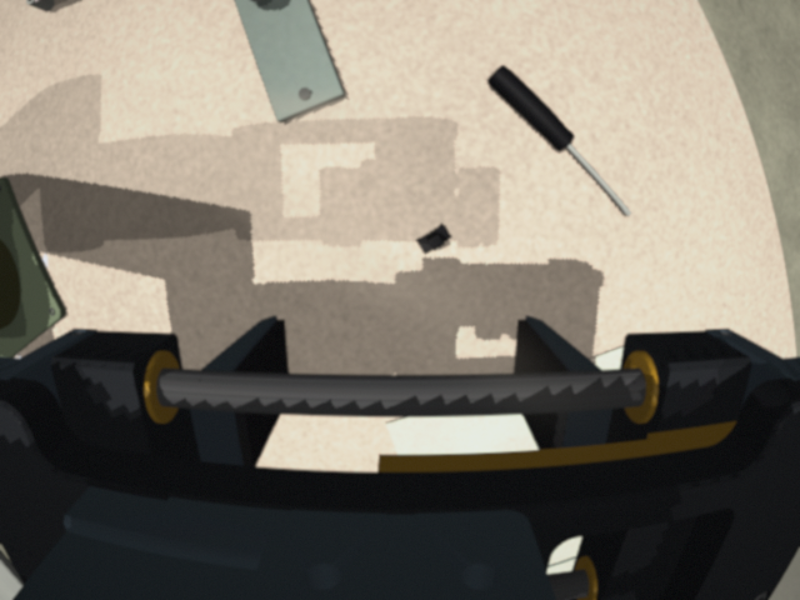

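The call was refused because every row apparently needs all four keys, so the arm hasn't moved and this picture repeats the last view. I'll retype it in full.

```bash
python3 -m crank '[{"dx":0.003,"dy":0.06,"dz":0,"yaw":1},{"dx":0.003,"dy":0.06,"dz":0,"yaw":1},{"dx":0.003,"dy":0.06,"dz":0,"yaw":1},{"dx":0.003,"dy":0.06,"dz":0,"yaw":0.5},{"dx":0.003,"dy":0.06,"dz":0,"yaw":0},{"dx":0.003,"dy":0.06,"dz":0,"yaw":0},{"dx":0,"dy":0,"dz":0,"yaw":0}]'
python3 - <<'E'
from h import *
im=eyes.grab_frame('wrist');np.save('w2.npy',im);print(eyes.calibration('wrist')['world_from_camera'][:3,3], telemetry.state()['force'])
P=np.array([proj('wrist',p) for p in[(498,74,80),(537,277,68),(511.5,137,69)]]);print(P)
cv2.imwrite('pics/w3.png',cv2.resize(im[:320],(800,400))[:,:,::-1])
E
```

```text
time_s: 2.33
ee_pos: [511.1, 57.5, 253.9]
ee_rot: [-179.9, 0.0, 80.7]
force: [-0.2, 0.4, 0.1]
gripper_width: 91.2
gripper_force: 0.0
[521.94642176 124.17276612 456.89417054] [ 0.23123515 -0.54566357  0.00822395]
[[305.49013435 196.45578462]
 [311.15962757   4.67223813]
 [308.6090877  133.66621631]]
```

View pics/w3.png

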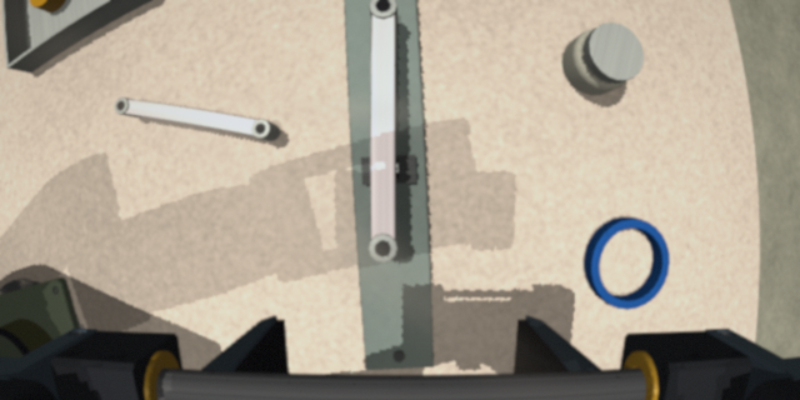

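Run:
```python
from h import *
a=at('wrist',(305.6,198.4),83);b=at('wrist',(306.4,4.8),66);d=b-a;print(a,b,np.linalg.norm(d[:2]),np.degrees(np.arctan2(-d[0],d[1])))
for p in[(345,0),(365,368),(432,366),(420,0),(399,355)]:print(at('wrist',np.array(p)/1.25,15).round(1))
```

```text
[497.96210973  72.41195495  83.        ] [532.08799042 278.5217478   66.        ] 208.91582621363946 -9.401251592607345
[498.4 312.5  15. ]
[454.8 -56.6  15. ]
[523.3 -65.5  15. ]
[569.5 299.5  15. ]
[491.8 -47.8  15. ]
```

The bushes come out at (498, 72.4) and (532, 278.5), 209 mm apart against 210 nominal, with bar yaw -9.4°. The edge is about 38 mm from the bar's middle on the -y side. I'll take the +y bush lightly.

```bash
python3 -m crank '[{"dx":0.0065,"dy":0.069,"dz":0,"yaw":0},{"dx":0.0065,"dy":0.069,"dz":0,"yaw":0},{"dx":0.0065,"dy":0.069,"dz":0,"yaw":0},{"dx":0.0065,"dy":0.069,"dz":-0.04,"yaw":0},{"dx":0,"dy":0,"dz":-0.06,"yaw":0},{"dx":0,"dy":0,"dz":-0.06,"yaw":0},{"dx":0,"dy":0,"dz":-0.05,"yaw":0},{"dx":0,"dy":0,"dz":-0.03,"yaw":0},{"dx":0,"dy":0,"dz":-0.014,"yaw":0},{"dx":0,"dy":0,"dz":0,"yaw":0}]' 0.55 5
python3 - <<'E'
from h import *
f=[]
for i in range(6):
    eyes.grab_frame('scene');f.append(telemetry.state()['force'])
print(np.mean(f,0),np.std(f,0))
E
```

```text
time_s: 3.62
ee_pos: [532.6, 274.0, 51.7]
ee_rot: [-180.0, 0.0, 80.4]
force: [-0.2, -0.7, 0.2]
gripper_width: 50.4
gripper_force: 0.0
[-0.18684137 -0.19525204  0.4256902 ] [0.28787358 0.21132583 0.48237878]
```

```bash
python3 -m crank '[{"dx":0,"dy":0.005,"dz":0,"yaw":0},{"dx":0,"dy":0,"dz":0,"yaw":0},{"dx":0,"dy":0,"dz":0,"yaw":0},{"dx":0,"dy":0,"dz":0,"yaw":0},{"dx":0,"dy":0,"dz":0,"yaw":0}]' 0.2 5 && python3 -m crank '[{"dx":0,"dy":0,"dz":0.004,"yaw":0},{"dx":0,"dy":0,"dz":0.004,"yaw":0},{"dx":0,"dy":0,"dz":0.004,"yaw":0},{"dx":0,"dy":0,"dz":0.003,"yaw":0},{"dx":0,"dy":0,"dz":0,"yaw":0},{"dx":0,"dy":0,"dz":0,"yaw":0}]'
python3 - <<'E'
from h import *
f=[];t=[]
for i in range(8):
    im=eyes.grab_frame('scene');s=telemetry.state();f.append(s['force']);t.append(s['torque'])
print(np.mean(f,0),np.std(f,0),np.mean(t,0),s['ee_pos'],s['gripper_width'],s['gripper_force'])
np.save('s2.npy',im)
E
```

```text
time_s: 4.55
ee_pos: [532.3, 279.2, 52.0]
ee_rot: [180.0, 0.0, 80.5]
force: [-0.8, -0.6, 0.5]
gripper_width: 18.0
gripper_force: 0.0
time_s: 5.3
ee_pos: [532.3, 279.2, 64.0]
ee_rot: [-180.0, 0.0, 80.5]
force: [-0.0, -0.2, 0.5]
gripper_width: 18.4
gripper_force: 0.0
[ 0.13989733  0.00920811 -0.09892557] [0.54228968 0.32728181 0.51031607] [-0.04045744 -0.09419479  0.00432175] [532.3705959  279.18542509  63.96634371] 18.25986001102947 0.0
```

The width reads 18 mm with no grip force, so nothing is between the pads. I'll look.

Run:
```python
from h import *
s=np.load('s2.npy');w=eyes.grab_frame('wrist')
o=np.vstack([cv2.resize(s[150:300,300:560],(520,300),interpolation=3),cv2.resize(w[:300],(520,244))])
cv2.imwrite('pics/c4.png',o[:,:,::-1]);print(proj('scene',telemetry.state()['ee_pos']))
```

```text
[489.39261302 237.91837425]
```

View pics/c4.png

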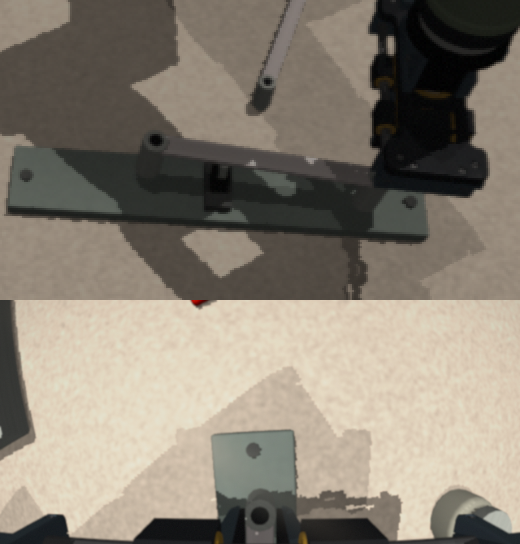

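Run:
```python
from h import *
for z in(66,72,78,90):print(z,at('wrist',(320,264),z).round(1))
p=telemetry.state()['ee_pos'];print(proj('wrist',p),proj('wrist',p+[0,0,-8]),proj('wrist',p+[0,0,11]))
w=eyes.grab_frame('wrist')
cv2.imwrite('pics/c5.png',cv2.resize(w[200:360,220:420],(800,640))[:600,:,::-1])
```

```text
66 [531.9 281.2  66. ]
72 [532.2 283.2  72. ]
78 [532.6 285.2  78. ]
90 [533.2 289.1  90. ]
[321.39173489 266.08954258] [321.35260076 261.78546938] [321.45019308 272.52943178]
```

View pics/c5.png

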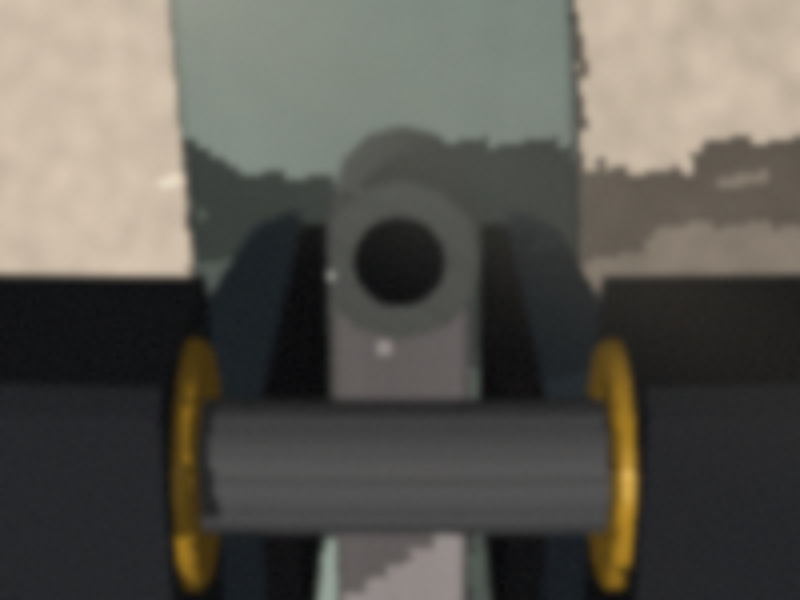

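```bash
python3 -m crank '[{"dx":0,"dy":0,"dz":0,"yaw":0},{"dx":0,"dy":0,"dz":0,"yaw":0},{"dx":0,"dy":0,"dz":0,"yaw":0}]' 0.1 5; python3 -m crank '[{"dx":0,"dy":0,"dz":0,"yaw":0},{"dx":0,"dy":0,"dz":0,"yaw":0}]' 0 5;  python3 - <<'E'
from h import *
w=eyes.grab_frame('wrist')
cv2.imwrite('pics/c6.png',cv2.resize(w[200:360,220:420],(400,320))[:,:,::-1])
E
```

```text
time_s: 6.18
ee_pos: [532.4, 279.2, 64.1]
ee_rot: [180.0, -0.0, 80.5]
force: [0.4, -0.7, -0.2]
gripper_width: 9.1
gripper_force: 0.0
time_s: 6.42
ee_pos: [532.4, 279.2, 64.0]
ee_rot: [180.0, -0.0, 80.5]
force: [0.5, 0.6, 0.8]
gripper_width: 0.6
gripper_force: 0.0
```

View pics/c6.png

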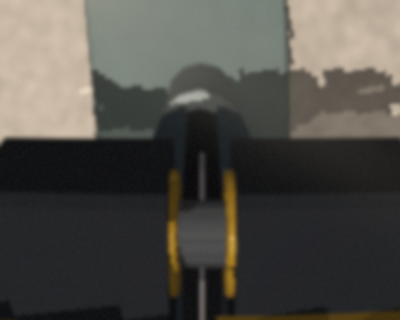

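The bar shows below the shut fingers, so the tips are higher than I assumed. I'll open and descend in small steps, watching the force.

```bash
python3 -m crank '[{"dx":0,"dy":0,"dz":0,"yaw":0},{"dx":0,"dy":0,"dz":0,"yaw":0},{"dx":0,"dy":0,"dz":-0.01,"yaw":0},{"dx":0,"dy":0,"dz":-0.01,"yaw":0},{"dx":0,"dy":0,"dz":-0.01,"yaw":0},{"dx":0,"dy":0,"dz":0,"yaw":0}]' 0.45 5
python3 - <<'E'
from h import *
w=eyes.grab_frame('wrist');p=telemetry.state()['ee_pos']
for n in('scene','wrist'):
  for d in([0,0,-8],[0,0,11],[0,16,-8]):print(n,d,proj(n,p+d))
s=eyes.grab_frame('scene')
o=np.hstack([cv2.resize(w[180:340,220:420],(400,320)),cv2.resize(s[190:270,440:540],(400,320))])
cv2.imwrite('pics/c7.png',o[:,:,::-1])
E
```

```text
time_s: 7.22
ee_pos: [531.7, 278.8, 38.9]
ee_rot: [-179.9, 0.1, 80.5]
force: [0.4, -0.6, -0.1]
gripper_width: 40.9
gripper_force: 0.0
scene [0, 0, -8] [484.63478921 246.60017358]
scene [0, 0, 11] [487.33227644 241.51589827]
scene [0, 16, -8] [493.04065281 246.37232009]
wrist [0, 0, -8] [321.33378096 261.75771875]
wrist [0, 0, 11] [321.40281397 272.51840916]
wrist [0, 16, -8] [316.85950503 236.10853527]
```

View pics/c7.png

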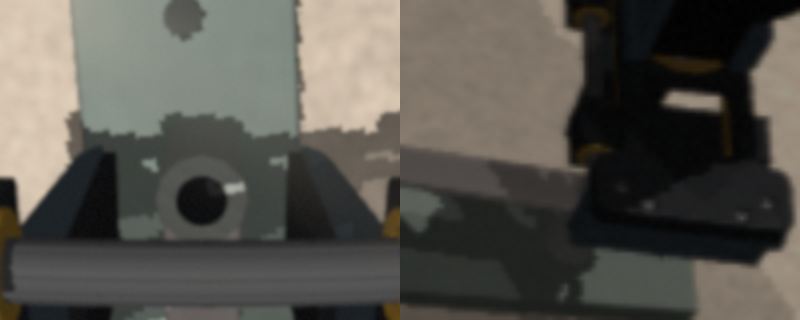

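The wrist view shows the bush at crop (202,200) centred between the open fingers, with the pads apparently nearer the camera than the bush. That was my last picture, so from here I work from numbers. I'll close here as a test.

```bash
python3 -m crank '[{"dx":0,"dy":0,"dz":0,"yaw":0},{"dx":0,"dy":0,"dz":0,"yaw":0},{"dx":0,"dy":0,"dz":0,"yaw":0},{"dx":0,"dy":0,"dz":0,"yaw":0}]' 0.15 5
python3 - <<'E'
from h import *
c=eyes.calibration('wrist');p=telemetry.state();print(c['world_from_camera'].round(3),p['ee_pos'],p['ee_rot'],p['torque'])
E
```

```text
time_s: 7.82
ee_pos: [532.4, 279.2, 40.1]
ee_rot: [180.0, -0.0, 80.5]
force: [-0.2, 0.3, -0.5]
gripper_width: 13.8
gripper_force: 0.0
[[ 9.86000e-01 -1.59000e-01 -3.90000e-02  5.43051e+02]
 [-1.64000e-01 -9.56000e-01 -2.42000e-01  3.47223e+02]
 [ 1.00000e-03  2.45000e-01 -9.70000e-01  2.43119e+02]
 [ 0.00000e+00  0.00000e+00  0.00000e+00  1.00000e+00]] [532.42838975 279.23277639  40.12330014] [ 1.79985380e+02 -7.23818176e-03  8.04929632e+01] [-0.06972233 -0.09775056  0.00874754]
```

```bash
python3 -m crank '[{"dx":0,"dy":0,"dz":0,"yaw":0},{"dx":0,"dy":0,"dz":0,"yaw":0},{"dx":0,"dy":0,"dz":-0.005,"yaw":0},{"dx":0,"dy":0,"dz":-0.005,"yaw":0},{"dx":0,"dy":0,"dz":-0.005,"yaw":0},{"dx":0,"dy":0,"dz":0,"yaw":0}]' 0.5 5; python3 -m crank '[{"dx":0,"dy":0,"dz":-0.003,"yaw":0},{"dx":0,"dy":0,"dz":-0.003,"yaw":0},{"dx":0,"dy":0,"dz":0,"yaw":0}]';python3 -c "
from h import *
print(telemetry.state())"
```

```text
time_s: 8.57
ee_pos: [532.0, 279.1, 27.5]
ee_rot: [-180.0, 0.0, 80.5]
force: [-0.4, 0.7, -0.8]
gripper_width: 45.8
gripper_force: 0.0
time_s: 8.95
ee_pos: [532.2, 279.1, 23.0]
ee_rot: [-180.0, 0.0, 80.5]
force: [-0.3, -0.5, -0.8]
gripper_width: 45.7
gripper_force: 0.0
{'time_s': 8.95, 'qpos': array([ 2.65792875e+01,  2.85002444e+01,  9.83418156e+01, -4.76510599e-03,
        5.31771233e+01,  3.60863799e+01]), 'qvel': array([-0.04451371, -0.20670572, -0.25026935, -0.01492486,  0.14132827,
        0.02392173]), 'effort': array([-1.02604023e-03, -4.63432431e+01, -1.90453613e+01,  6.65151235e-02,
       -2.82845332e-02,  8.49102821e-05]), 'ee_pos': array([532.23593407, 279.11495037,  23.01555217]), 'ee_rot': array([-1.79986743e+02,  1.43809226e-02,  8.04957658e+01]), 'force': array([-0.34554252, -0.53659076, -0.80511033]), 'torque': array([-0.03316487, -0.10804224,  0.01495956]), 'gripper_force': 0.0, 'gripper_width': 45.65917302783958}
```

```bash
python3 -m crank '[{"dx":0,"dy":0,"dz":-0.004,"yaw":0},{"dx":0,"dy":0,"dz":-0.004,"yaw":0},{"dx":0,"dy":0,"dz":-0.002,"yaw":0},{"dx":0,"dy":0,"dz":0,"yaw":0}]'; python3 -m crank '[{"dx":0,"dy":0,"dz":0,"yaw":0},{"dx":0,"dy":0,"dz":0,"yaw":0},{"dx":0,"dy":0,"dz":0,"yaw":0}]' 0.2 5
```

```text
time_s: 9.45
ee_pos: [532.2, 279.1, 15.0]
ee_rot: [-180.0, 0.0, 80.5]
force: [0.7, -0.7, -0.6]
gripper_width: 45.8
gripper_force: 0.0
time_s: 9.82
ee_pos: [532.3, 279.2, 15.3]
ee_rot: [-180.0, -0.0, 80.5]
force: [-0.2, -0.2, 0.3]
gripper_width: 23.6
gripper_force: 5.0
```

Gripped at 23.6 mm with 5 N. The real fingertips are therefore about 38 mm above where the TCP figure puts them, and I'll allow for that from now on. Next I level the bar by lifting this end 12 mm and read the load.

```bash
cat > meas.py <<'E'
from h import *
f=[];t=[]
for i in range(10):
    s=None;im=eyes.grab_frame('top');s=telemetry.state();f.append(s['force']);t.append(s['torque'])
print('F',np.mean(f,0).round(2),'T',np.mean(t,0).round(3),s['ee_pos'].round(1),round(s['gripper_width'],1),s['gripper_force'],s['time_s'])
np.save('t_last.npy',im)
E
python3 meas.py; python3 -m crank '[{"dx":0,"dy":0,"dz":0.003,"yaw":0},{"dx":0,"dy":0,"dz":0.003,"yaw":0},{"dx":0,"dy":0,"dz":0.003,"yaw":0},{"dx":0,"dy":0,"dz":0.003,"yaw":0},{"dx":0,"dy":0,"dz":0.003,"yaw":0},{"dx":0,"dy":0,"dz":0,"yaw":0}]'; python3 meas.py
```

```text
F [-0.49  0.22  0.92] T [0.018 0.003 0.005] [532.4 279.2  15.3] 24.4 5.001378408487653 10.325
time_s: 11.08
ee_pos: [532.5, 279.2, 27.4]
ee_rot: [180.0, -0.0, 80.5]
force: [-0.6, 0.5, -0.9]
gripper_width: 23.7
gripper_force: 5.0
F [ 0.06  0.52 -1.48] T [ 0.124 -0.113  0.011] [532.3 279.2  27.2] 23.5 4.99989178710166 11.575
```

```bash
python3 -m crank '[{"dx":-0.001,"dy":-0.006,"dz":0,"yaw":0},{"dx":-0.001,"dy":-0.006,"dz":0,"yaw":0},{"dx":-0.001,"dy":-0.006,"dz":0,"yaw":0},{"dx":-0.001,"dy":-0.006,"dz":0,"yaw":0},{"dx":-0.001,"dy":-0.006,"dz":0,"yaw":0},{"dx":-0.001,"dy":-0.006,"dz":0,"yaw":0},{"dx":0,"dy":0,"dz":0,"yaw":0}]'; python3 meas.py; python3 -m crank '[{"dx":-0.001,"dy":-0.006,"dz":0,"yaw":0},{"dx":-0.001,"dy":-0.006,"dz":0,"yaw":0},{"dx":-0.001,"dy":-0.006,"dz":0,"yaw":0},{"dx":-0.001,"dy":-0.006,"dz":0,"yaw":0},{"dx":0,"dy":0,"dz":0,"yaw":0}]'; python3 meas.py
```

```text
time_s: 12.45
ee_pos: [527.3, 249.6, 27.2]
ee_rot: [-180.0, 0.1, 80.5]
force: [0.5, -0.3, -1.3]
gripper_width: 23.8
gripper_force: 5.0
F [-0.17 -1.05 -1.11] T [-0.155 -0.104 -0.001] [527.5 250.4  27.2] 24.0 4.999883058408159 12.95
time_s: 13.58
ee_pos: [524.1, 230.4, 27.3]
ee_rot: [-180.0, 0.1, 80.5]
force: [-0.6, -0.7, -1.2]
gripper_width: 23.9
gripper_force: 5.0
F [ 0.1  -1.14 -1.19] T [-0.201 -0.082  0.015] [524.3 231.2  27.2] 23.9 4.999941833120829 14.075
```

```bash
cat > trk.py <<'E'
from h import *
import sys
def find(n,ref,uv,guess,rad=22,h=9):
    t0=np.load(ref);u,v=uv;T=cv2.cvtColor(t0[v-h:v+h+1,u-h:u+h+1],cv2.COLOR_RGB2GRAY)
    im=eyes.grab_frame(n);g=cv2.cvtColor(im,cv2.COLOR_RGB2GRAY);x,y=np.round(guess).astype(int);x0,y0=max(0,x-rad-h),max(0,y-rad-h)
    r=cv2.matchTemplate(g[y0:y+rad+h+1,x0:x+rad+h+1],T,cv2.TM_CCOEFF_NORMED);_,m,_,l=cv2.minMaxLoc(r)
    i,j=l[1],l[0];sx=sy=0
    if 0<i<r.shape[0]-1 and 0<j<r.shape[1]-1:
        sx=(r[i,j+1]-r[i,j-1])/2/(2*r[i,j]-r[i,j-1]-r[i,j+1]);sy=(r[i+1,j]-r[i-1,j])/2/(2*r[i,j]-r[i-1,j]-r[i+1,j])
    np.save('last_%s.npy'%n,im);return np.array([x0+h+j+sx,y0+h+i+sy]),m
def tri(a,b):
    (o1,d1),(o2,d2)=ray('scene',a),ray('top',b);d1/=np.linalg.norm(d1);d2/=np.linalg.norm(d2)
    s,t=np.linalg.lstsq(np.c_[d1,-d2],o2-o1,rcond=None)[0];p,q=o1+s*d1,o2+t*d2;return (p+q)/2,np.linalg.norm(p-q)
def bush(P,e='b'):
    us,ut=((378,220),(281,275)) if e=='b' else ((491,238),(164,254))
    a,ma=find('scene','scene0.npy',us,proj('scene',P));b,mb=find('top','top0.npy',ut,proj('top',P))
    p,g=tri(a,b);print(e,'scene',a.round(1),round(ma,2),'top',b.round(1),round(mb,2),'P',p.round(1),'gap',round(g,1));return p
if __name__=='__main__':
    a=sys.argv[1:];bush([float(v) for v in a[1:4]],a[0])
E
python3 - <<'E'
from trk import *
print(tri((378,220),(281,275)),tri((491,238),(164,254)))
bush((490,25,78))
E
python3 -m crank '[{"dx":0,"dy":0,"dz":0,"yaw":0},{"dx":0,"dy":0,"dz":0,"yaw":0},{"dx":0,"dy":0,"dz":0,"yaw":0},{"dx":0,"dy":0,"dz":0,"yaw":0},{"dx":0,"dy":0,"dz":0,"yaw":0},{"dx":0,"dy":0,"dz":0,"yaw":0},{"dx":0,"dy":0,"dz":0,"yaw":0},{"dx":0,"dy":0,"dz":0,"yaw":0}]' 0.34; python3 trk.py b 490 25 78
```

```text
(array([498.9635192 ,  73.38518307,  82.52708428]), np.float64(4.124170196252512)) (array([532.60587582, 281.14520086,  63.67996714]), np.float64(2.0149867148523275))
b scene [350.9 218.8] 0.91 top [309.9 280.9] 0.81 P [490.6  24.3  76. ] gap 4.6
time_s: 15.18
ee_pos: [524.4, 231.2, 27.2]
ee_rot: [180.0, -0.0, 80.5]
force: [-0.4, 0.4, 0.2]
gripper_width: 30.8
gripper_force: 0.0
b scene [352.2 214.5] 0.82 top [308.4 280. ] 0.72 P [491.   26.2  91. ] gap 4.1
```

The tracking works. The bar followed the grip, and on release the +y end dropped (free end z 76→91), so the balance point is further along. I'll regrip, level, slide 15 mm and release.

```bash
python3 -m crank '[{"dx":0,"dy":0,"dz":-0.008,"yaw":0},{"dx":0,"dy":0,"dz":-0.007,"yaw":0}]'; python3 -m crank '[{"dx":0,"dy":0,"dz":0,"yaw":0},{"dx":0,"dy":0,"dz":0,"yaw":0},{"dx":0,"dy":0,"dz":0.005,"yaw":0},{"dx":0,"dy":0,"dz":0.005,"yaw":0},{"dx":0,"dy":0,"dz":0.005,"yaw":0},{"dx":0,"dy":0,"dz":0,"yaw":0}]' 0.2 5;  python3 -m crank '[{"dx":-0.001,"dy":-0.006,"dz":0,"yaw":0},{"dx":-0.001,"dy":-0.006,"dz":0,"yaw":0},{"dx":-0.001,"dy":-0.006,"dz":0,"yaw":0},{"dx":0,"dy":0,"dz":0,"yaw":0}]'; python3 trk.py b 488 11 77;python3 -m crank '[{"dx":0,"dy":0,"dz":0,"yaw":0},{"dx":0,"dy":0,"dz":0,"yaw":0},{"dx":0,"dy":0,"dz":0,"yaw":0},{"dx":0,"dy":0,"dz":0,"yaw":0},{"dx":0,"dy":0,"dz":0,"yaw":0},{"dx":0,"dy":0,"dz":0,"yaw":0}]' 0.34; python3 trk.py b 488 11 80
```

```text
time_s: 15.52
ee_pos: [524.2, 231.1, 14.7]
ee_rot: [-180.0, 0.0, 80.5]
force: [0.0, -0.2, 0.0]
gripper_width: 30.9
gripper_force: 0.0
time_s: 16.27
ee_pos: [524.6, 231.3, 27.8]
ee_rot: [180.0, -0.0, 80.5]
force: [0.8, 2.1, -0.9]
gripper_width: 23.7
gripper_force: 5.0
time_s: 16.77
ee_pos: [521.7, 215.9, 27.1]
ee_rot: [-180.0, 0.1, 80.5]
force: [-0.3, -0.1, -0.2]
gripper_width: 23.9
gripper_force: 5.0
b scene [342.1 218.9] 0.89 top [319.1 282. ] 0.77 P [489.    8.3  74.3] gap 4.3
time_s: 17.62
ee_pos: [522.0, 216.8, 27.2]
ee_rot: [180.0, -0.0, 80.5]
force: [0.7, 0.1, -0.3]
gripper_width: 31.1
gripper_force: 0.0
b scene [344.  212.4] 0.73 top [317.1 281.3] 0.65 P [488.9  11.4  95.4] gap 3.9
```

Still +y down at c ≈ +25 mm, so the balance lies 29–40 mm out. Next 9 mm.

```bash
python3 -m crank '[{"dx":0,"dy":0,"dz":-0.008,"yaw":0},{"dx":0,"dy":0,"dz":-0.007,"yaw":0}]'; python3 -m crank '[{"dx":0,"dy":0,"dz":0,"yaw":0},{"dx":0,"dy":0,"dz":0,"yaw":0},{"dx":0,"dy":0,"dz":0.005,"yaw":0},{"dx":0,"dy":0,"dz":0.005,"yaw":0},{"dx":0,"dy":0,"dz":0.005,"yaw":0},{"dx":0,"dy":0,"dz":0,"yaw":0}]' 0.2 5;  python3 -m crank '[{"dx":-0.001,"dy":-0.006,"dz":0,"yaw":0},{"dx":-0.001,"dy":-0.005,"dz":0,"yaw":0},{"dx":0,"dy":0,"dz":0,"yaw":0}]'; python3 trk.py b 487 0 77;python3 -m crank '[{"dx":0,"dy":0,"dz":0,"yaw":0},{"dx":0,"dy":0,"dz":0,"yaw":0},{"dx":0,"dy":0,"dz":0,"yaw":0},{"dx":0,"dy":0,"dz":0,"yaw":0},{"dx":0,"dy":0,"dz":0,"yaw":0},{"dx":0,"dy":0,"dz":0,"yaw":0},{"dx":0,"dy":0,"dz":0,"yaw":0},{"dx":0,"dy":0,"dz":0,"yaw":0}]' 0.34; python3 trk.py b 487 0 80
```

```text
time_s: 17.98
ee_pos: [521.8, 216.7, 14.7]
ee_rot: [-180.0, 0.0, 80.5]
force: [-0.2, -0.1, -0.1]
gripper_width: 30.5
gripper_force: 0.0
time_s: 18.73
ee_pos: [522.2, 217.0, 27.8]
ee_rot: [179.9, -0.0, 80.5]
force: [0.9, 1.3, -0.9]
gripper_width: 23.6
gripper_force: 5.0
time_s: 19.1
ee_pos: [520.1, 207.2, 27.1]
ee_rot: [-180.0, 0.1, 80.5]
force: [-1.6, -0.7, 0.5]
gripper_width: 23.5
gripper_force: 5.0
b scene [337.  218.6] 0.81 top [324.7 283.4] 0.69 P [486.9  -1.3  72.4] gap 4.7
time_s: 20.2
ee_pos: [520.4, 208.0, 27.2]
ee_rot: [180.0, -0.0, 80.5]
force: [-0.1, -0.2, 0.0]
gripper_width: 30.7
gripper_force: 0.0
b scene [336.6 220.7] 0.88 top [324.9 283.8] 0.72 P [486.8  -1.7  65. ] gap 4.4
```

At c ≈ 34.5 the -y end goes fully down, and at c ≈ 25 the +y end did, so the balance is near c ≈ 30. Back 5 mm, levelling as it goes.

```bash
python3 -m crank '[{"dx":0,"dy":0,"dz":0,"yaw":0},{"dx":0,"dy":0,"dz":0,"yaw":0},{"dx":0.0005,"dy":0.003,"dz":-0.004,"yaw":0},{"dx":0.0005,"dy":0.003,"dz":-0.004,"yaw":0},{"dx":0,"dy":0,"dz":0,"yaw":0},{"dx":0,"dy":0,"dz":0,"yaw":0}]' 0.2 5; python3 trk.py b 487 3 77;python3 -m crank '[{"dx":0,"dy":0,"dz":0,"yaw":0},{"dx":0,"dy":0,"dz":0,"yaw":0},{"dx":0,"dy":0,"dz":0,"yaw":0},{"dx":0,"dy":0,"dz":0,"yaw":0},{"dx":0,"dy":0,"dz":0,"yaw":0},{"dx":0,"dy":0,"dz":0,"yaw":0},{"dx":0,"dy":0,"dz":0,"yaw":0},{"dx":0,"dy":0,"dz":0,"yaw":0}]' 0.34; python3 trk.py b 487 3 78;python3 -m crank '[{"dx":0,"dy":0,"dz":0,"yaw":0},{"dx":0,"dy":0,"dz":0,"yaw":0},{"dx":0,"dy":0,"dz":0,"yaw":0},{"dx":0,"dy":0,"dz":0,"yaw":0}]'; python3 trk.py b 487 3 78
```

```text
time_s: 21.05
ee_pos: [521.1, 212.9, 20.7]
ee_rot: [-180.0, 0.0, 80.5]
force: [0.9, -1.0, 1.1]
gripper_width: 23.6
gripper_force: 5.0
b scene [339.5 217.1] 0.8 top [322.  282.8] 0.69 P [487.6   3.4  78.4] gap 4.4
time_s: 22.15
ee_pos: [521.2, 212.8, 20.8]
ee_rot: [180.0, -0.0, 80.5]
force: [-0.4, -0.5, -0.3]
gripper_width: 30.8
gripper_force: 0.0
b scene [339.6 217.9] 0.81 top [322.1 282.7] 0.71 P [487.8   3.3  76. ] gap 4.9
time_s: 22.75
ee_pos: [521.2, 212.8, 20.8]
ee_rot: [180.0, 0.0, 80.5]
force: [-0.9, -0.3, -0.3]
gripper_width: 31.1
gripper_force: 0.0
b scene [339.6 217.8] 0.82 top [322.1 282.7] 0.7 P [487.8   3.4  76.2] gap 4.9
```

It settles and stays level (free end z 76, steady for 1.7 s). I'll let go fully, go up and over to the saddle, and check both ends from there.

```bash
python3 -m crank '[{"dx":0,"dy":0,"dz":0,"yaw":0},{"dx":0,"dy":0,"dz":0,"yaw":0},{"dx":0,"dy":0,"dz":0.03,"yaw":0},{"dx":0,"dy":0,"dz":0.06,"yaw":0},{"dx":0,"dy":0,"dz":0.06,"yaw":0}]' 0.6 5; python3 -m crank '[{"dx":0.003,"dy":-0.06,"dz":0,"yaw":0.8},{"dx":0.003,"dy":-0.06,"dz":0,"yaw":0.8},{"dx":0.003,"dy":-0.06,"dz":0,"yaw":0.8},{"dx":0.003,"dy":-0.06,"dz":0,"yaw":0.8},{"dx":0.003,"dy":-0.06,"dz":0,"yaw":0},{"dx":0.003,"dy":-0.06,"dz":0,"yaw":0},{"dx":0.004,"dy":-0.06,"dz":0,"yaw":0},{"dx":0.004,"dy":-0.06,"dz":0,"yaw":0},{"dx":0.003,"dy":-0.067,"dz":0,"yaw":0},{"dx":0,"dy":0,"dz":0,"yaw":0}]'
python3 - <<'E'
from trk import *
b=bush((487.8,3.4,77));a=bush((521.5,209,77),'a')
d=a-b;print(np.linalg.norm(d),np.degrees(np.arctan2(-d[0],d[1])),'tilt',d[2]/210)
im=eyes.grab_frame('wrist');np.save('w9.npy',im)
u=proj('wrist',(544.5,-224.5,17)).round().astype(int);print(u)
g=im.max(2);x,y=u[0]-30,u[1]-30
for th in(35,50,70):
    m=(g[y:y+60,x:x+60]<th).astype(np.uint8);n,l,s,c=cv2.connectedComponentsWithStats(m)
    for i in range(1,n):
        if s[i,4]>60:print(th,s[i],c[i]+[x,y])
E
```

```text
time_s: 23.48
ee_pos: [520.9, 212.7, 141.9]
ee_rot: [-180.0, 0.0, 80.5]
force: [0.6, 0.5, -0.1]
gripper_width: 54.5
gripper_force: 0.0
time_s: 24.72
ee_pos: [544.3, -228.2, 140.5]
ee_rot: [180.0, 0.1, 96.2]
force: [0.0, 0.3, 0.2]
gripper_width: 54.8
gripper_force: 0.0
b scene [339.8 217.4] 0.93 top [321.9 282.8] 0.91 P [487.6   3.7  77.2] gap 5.0
a scene [453.7 230.7] 0.94 top [201.5 260.7] 0.91 P [521.2 211.7  74.2] gap 2.3
210.7522941921196 -9.169841486354448 tilt -0.014648755603342134
[321 223]
```

The bar is level (corrected tilt about -0.006 rad) and 210.7 mm between bushes. The saddle blob was not found, so I'll print the local intensities.

Run:
```python
from h import *
im=np.load('w9.npy');g=im.max(2)
print(g[180:270:3,285:360:3])
```

```text
[[226 224 223 223 223 226 224 226 228 222 218 220 223 218 218 220 226 227
  222 219 219 219 218 221 222]
 [223 224 225 225 221 222 222 225 228 225 220 219 219 218 216 221 222 222
  215 214 218 221 218 217 221]
 [219 223 224 227 221 222 224 224 225 221 223 221 223 222 220 223 221 222
  218 217 218 223 220 214 221]
 [220 221 224 225 224 225 228 225 222 219 222 226 227 225 221 222 221 225
  225 223 221 223 221 216 218]
 [224 221 225 227 225 223 226 227 224 221 224 227 226 222 219 219 220 223
  224 222 219 219 219 217 217]
 [224 224 226 227 225 224 227 228 226 223 223 219 219 221 223 224 220 225
  221 218 219 221 221 219 219]
 [224 226 225 225 225 226 224 224 225 224 223 220 221 224 226 227 223 225
  225 223 224 225 225 222 224]
 [224 226 223 224 227 228 224 222 221 224 224 221 220 224 222 223 223 225
  228 225 226 225 224 220 223]
 [223 224 222 226 228 225 223 222 221 222 224 222 220 226 224 220 218 221
  224 224 223 223 224 219 220]
 [222 221 224 226 221 219 219 224 223 222 223 223 218 220 224 224 218 220
  222 220 223 225 224 219 219]
 [222 219 225 227 220 218 218 224 225 224 223 222 
[... 1350 characters left out ...]
52 153 154 154 154 156 155 155 155 154
  157 156 157 158 168 233 233]
 [154 158 155 150 149 148 149 152 151 151 156 157 154 153 152 155 159 158
  157 152 151 153 155 157 163]
 [159 164 155 154 155 152 151 156 156 152 153 155 152 155 156 155 159 157
  155 152 153 157 154 154 153]
 [156 158 153 153 159 161 157 157 156 153 149 152 150 155 157 155 157 158
  153 155 158 162 160 155 150]
 [149 151 152 152 156 155 157 158 156 157 154 152 157 158 157 157 156 155
  151 155 157 158 155 150 152]
 [151 153 152 148 148 148 154 157 153 155 153 153 159 160 156 155 154 153
  152 154 155 153 154 151 154]
 [155 158 154 152 154 152 153 153 152 151 153 152 154 153 153 152 149 152
  151 150 153 152 157 154 156]]
```

Run:
```python
from h import *
A=lambda u,v,z:at('wrist',(u,v),z).round(1)
print('far',A(314.7,216.5,9),'near',A(314.7,233,9),'grip near top',A(313.7,238.7,35))
print('L',A(298.5,225,9),'R',A(331,225,9),'gripL',A(307.5,236,35),A(320,236,35))
print(telemetry.state()['ee_pos'])
```

```text
far [ 538.2 -220.8    9. ] near [ 540.  -236.3    9. ] grip near top [ 539.4 -235.1   35. ]
L [ 524.3 -230.5    9. ] R [ 554.1 -227.     9. ] gripL [ 533.8 -233.4   35. ] [ 544.5 -232.1   35. ]
[ 544.28582273 -223.51227733  140.84869987]
```

The saddle centre is (539.2, -228.8), and the bridge measures 30 × 15.6 mm as it should. Now the grasp.

```bash
python3 -m crank '[{"dx":-0.0064,"dy":-0.0066,"dz":-0.05,"yaw":0},{"dx":0,"dy":0,"dz":-0.06,"yaw":0},{"dx":0,"dy":0,"dz":-0.05,"yaw":0},{"dx":0,"dy":0,"dz":-0.02,"yaw":0},{"dx":0,"dy":0,"dz":-0.01,"yaw":0},{"dx":0,"dy":0,"dz":-0.006,"yaw":0},{"dx":0,"dy":0,"dz":0,"yaw":0}]' 0.35 8; python3 -m crank '[{"dx":0,"dy":0,"dz":0,"yaw":0},{"dx":0,"dy":0,"dz":0,"yaw":0},{"dx":0,"dy":0,"dz":0,"yaw":0},{"dx":0,"dy":0,"dz":0,"yaw":0}]' 0.08
```

```text
time_s: 25.85
ee_pos: [540.0, -230.3, -15.1]
ee_rot: [179.9, 0.0, 96.5]
force: [1.3, -0.3, -0.6]
gripper_width: 31.9
gripper_force: 0.0
time_s: 26.35
ee_pos: [539.6, -230.3, -15.4]
ee_rot: [180.0, 0.0, 96.5]
force: [-0.4, 0.4, 4.0]
gripper_width: 11.5
gripper_force: 8.0
```

Gripped (11.5 mm, 8 N). I'll lift, turn to the bar's yaw, hover above the edge and measure the bar from the wrist.

```bash
python3 -m crank '[{"dx":0,"dy":0,"dz":0.02,"yaw":0},{"dx":0,"dy":0,"dz":0.06,"yaw":0},{"dx":0,"dy":0,"dz":0.06,"yaw":0},{"dx":0,"dy":0,"dz":0.02,"yaw":0}]';  python3 -m crank '[{"dx":-0.0042,"dy":0.051,"dz":0,"yaw":-0.36},{"dx":-0.0042,"dy":0.051,"dz":0,"yaw":-0.36},{"dx":-0.0042,"dy":0.051,"dz":0,"yaw":-0.36},{"dx":-0.0042,"dy":0.051,"dz":0,"yaw":-0.36},{"dx":-0.0042,"dy":0.051,"dz":0,"yaw":-0.36},{"dx":-0.0042,"dy":0.051,"dz":0,"yaw":-0.36},{"dx":-0.0042,"dy":0.051,"dz":0,"yaw":-0.36},{"dx":-0.0042,"dy":0.051,"dz":0,"yaw":-0.36},{"dx":-0.0042,"dy":0.051,"dz":0,"yaw":-0.36},{"dx":0,"dy":0,"dz":0,"yaw":0}]'
python3 - <<'E'
from h import *
im=eyes.grab_frame('wrist');np.save('w10.npy',im);print(telemetry.state()['ee_pos'],telemetry.state()['ee_rot'])
for P in[(509.2,137.7,75),(512,155,75),(515,175,75),(521.2,211.7,78)]:print(P,proj('wrist',P).round(1))
for y in(160,175,190,205):
    v=int(round(proj('wrist',(509+(y-138)*.16,y,75))[1])); print(y,v,im[v,270:370:2].max(1).tolist())
E
```

```text
time_s: 26.85
ee_pos: [541.0, -230.9, 116.0]
ee_rot: [179.7, 0.2, 96.5]
force: [1.1, -0.6, -0.2]
gripper_width: 12.1
gripper_force: 8.0
time_s: 28.1
ee_pos: [508.1, 139.1, 111.4]
ee_rot: [-179.9, 0.0, 80.5]
force: [0.4, -0.0, 0.1]
gripper_width: 11.8
gripper_force: 8.0
[508.23784745 137.72865688 111.46183127] [-1.79927429e+02  5.58122275e-02  8.04484878e+01]
(509.2, 137.7, 75) [322.7 248.4]
(512, 155, 75) [322.6 222.8]
(515, 175, 75) [322.1 192.3]
(521.2, 211.7, 78) [322.3 134.7]
160 215 [202, 202, 200, 202, 206, 204, 183, 136, 140, 140, 142, 139, 134, 123, 116, 114, 113, 110, 115, 188, 218, 218, 214, 214, 212, 212, 214, 214, 213, 213, 215, 216, 213, 169, 82, 57, 55, 54, 54, 59, 71, 73, 76, 81, 110, 129, 126, 127, 112, 109]
175 192 [200, 201, 201, 200, 202, 199, 147, 141, 142, 142, 141, 141, 139, 137, 138, 138, 138, 138, 148, 206, 224, 224, 222, 222, 220, 219, 221, 220, 221, 221, 221, 221, 221, 178, 85, 61, 61, 62, 63, 61, 79, 122, 129, 130, 128, 129, 129, 126, 105, 182]
190 169 [208, 209, 210, 205, 196, 145, 135, 137, 136, 137, 136, 136, 136, 135, 136, 136, 136, 134, 147, 218, 227, 228, 225, 225, 223, 223, 223, 222, 223, 224, 224, 224, 223, 181, 82, 60, 61, 60, 62, 61, 74, 124, 130, 130, 131, 129, 131, 121, 102, 176]
205 145 [209, 209, 211, 209, 151, 131, 137, 136, 137, 137, 137, 136, 138, 137, 137, 138, 137, 135, 165, 186, 188, 185, 158, 82, 50, 43, 43, 42, 56, 118, 166, 175, 174, 170, 121, 66, 63, 62, 63, 63, 75, 115, 131, 132, 132, 132, 130, 112, 175, 208]
```

Run:
```python
from h import *
im=np.load('w10.npy').max(2)
for c in(286,290,296,300,304,342,350,354,358):print(c,im[196:260:2,c].tolist())
for z in(15,20,25):
  for v in(205,210,215,220,225,230):print(z,v,at('wrist',(298,v),z).round(1),end=' ')
  print()
t=np.load('top0.npy').max(2)
print(t[250:292:1,236:264:2])
```

```text
286 [142, 141, 142, 143, 142, 141, 140, 142, 140, 140, 138, 136, 135, 135, 135, 133, 132, 125, 90, 81, 84, 86, 90, 96, 104, 112, 113, 123, 134, 136, 151, 158]
290 [142, 142, 141, 142, 141, 142, 141, 143, 141, 141, 139, 139, 139, 138, 138, 138, 137, 136, 129, 89, 76, 76, 81, 78, 68, 66, 66, 65, 64, 61, 53, 41]
296 [139, 138, 139, 140, 139, 141, 140, 140, 139, 135, 105, 104, 107, 105, 104, 102, 104, 102, 102, 97, 91, 87, 67, 63, 61, 60, 60, 63, 62, 48, 41, 42]
300 [139, 139, 139, 138, 139, 139, 138, 139, 139, 131, 100, 105, 106, 104, 103, 103, 100, 98, 96, 96, 95, 90, 70, 60, 59, 55, 53, 63, 60, 47, 42, 39]
304 [140, 139, 139, 139, 139, 138, 138, 137, 139, 130, 98, 104, 106, 105, 103, 102, 102, 101, 99, 97, 96, 93, 83, 65, 60, 57, 56, 67, 66, 64, 42, 29]
342 [64, 64, 65, 65, 67, 68, 70, 69, 66, 55, 57, 60, 61, 64, 65, 66, 67, 69, 68, 71, 70, 70, 69, 69, 68, 69, 75, 86, 81, 62, 55, 55]
350 [69, 80, 96, 95, 90, 72, 71, 71, 78, 59, 78, 79, 78, 72, 84, 87, 86, 83, 84, 71, 66, 66, 65, 68, 66, 68, 79, 91, 91, 87, 71, 61]
354 [126, 127, 128, 127, 127, 130, 128, 129, 108, 62, 80, 80, 81, 83, 8
[... 2485 characters left out ...]
6  75  71  69  73  71  68  67  56  92 102 100 101]
 [ 98  95  71  68  72  70  72  72  70  57  94  98 101 101]
 [ 99  98  79  71  70  73  68  69  71  59  98 101 101 101]
 [101 100  96  89  88  77  71  70  68  80 101 101  99  99]
 [103 103 100  99 100  98  95  92  81  86 100  99  98 100]
 [ 99  98  99 103 101 101 102  99  99  99  97  98  99  99]
 [ 96  97 100  99  99 105 103 101 101  98  99  96  98  99]
 [ 92  94  99  99 101 100 100 102 100 100 100  99 100  98]
 [138 118 110  94  94  99  96  97 102  97  99  99  99  96]
 [144 143 140 139 138 120  90  89  94  98  99 102  99  96]
 [143 143 143 145 147 140 139 138 126 107  94  91  96  97]
 [142 144 144 147 144 143 143 145 143 138 137 136 119 110]]
```

The bar centre is within 0.4 mm of the tool line, and the edge is at y ≈ 138 by the holes and the foot. Lowering to just above seating height.

```bash
python3 -m crank '[{"dx":0.0004,"dy":-0.001,"dz":-0.03,"yaw":0},{"dx":0,"dy":0,"dz":-0.02,"yaw":0},{"dx":0,"dy":0,"dz":-0.01,"yaw":0},{"dx":0,"dy":0,"dz":-0.005,"yaw":0},{"dx":0,"dy":0,"dz":0,"yaw":0},{"dx":0,"dy":0,"dz":0,"yaw":0}]'
python3 - <<'E'
from trk import *
for i in range(3):
    eyes.grab_frame('scene');s=telemetry.state();print(s['ee_pos'].round(2),s['force'].round(1))
bush((487.6,3.7,77))
E
```

```text
time_s: 28.9
ee_pos: [509.8, 136.3, 60.6]
ee_rot: [179.9, -0.0, 80.3]
force: [0.1, -0.1, -0.5]
gripper_width: 11.9
gripper_force: 8.0
[509.72 136.37  60.53] [ 0.8 -0.1  1.2]
[509.69 136.38  60.54] [-0.7 -0.2 -1.3]
[509.6  136.41  60.46] [ 0.6 -0.2 -0.2]
b scene [360 228] 0.74 top [322.  282.9] 0.79 P [492.   22.8  49.8] gap 43.8
```

Run:
```python
from h import *
im=eyes.grab_frame('wrist').max(2).astype(float);s=telemetry.state();print(s['ee_pos'],s['ee_rot'])
for y in(158,165,172,185):
    v=int(round(proj('wrist',(509+(y-138)*.16,y,75))[1]));r=im[v-1:v+2].mean(0)
    d=np.diff(r[285:365]);L=285+np.argmax(d[:35])+.5;R=285+35+np.argmin(d[35:])+.5
    print(y,v,L,R,(L+R)/2,at('wrist',((L+R)/2,v),75).round(1))
```

```text
[509.40897354 136.40403249  60.21325211] [ 1.79977279e+02 -7.81923736e-03  8.03021485e+01]
158 236 299.5 337.5 318.5 [511.5 157.9  75. ]
165 222 299.5 337.5 318.5 [512.8 165.3  75. ]
172 209 299.5 337.5 318.5 [513.9 172.   75. ]
185 183 298.5 337.5 318.0 [515.9 185.3  75. ]
```

Bar centre at the edge is x ≈ 508.2, so I correct by -1.4 mm, lower and release.

```bash
python3 -m crank '[{"dx":-0.0018,"dy":0,"dz":0,"yaw":0},{"dx":0,"dy":0,"dz":-0.003,"yaw":0},{"dx":0,"dy":0,"dz":-0.0025,"yaw":0},{"dx":0,"dy":0,"dz":0,"yaw":0}]'
python3 - <<'E'
from h import *
f=[];p=[]
for i in range(6):
    im=eyes.grab_frame('wrist').max(2).astype(float);s=telemetry.state();f.append(s['force']);p.append(s['ee_pos'])
print(np.mean(f,0).round(2),np.mean(p,0).round(2))
for y in(165,185):
    v=int(round(proj('wrist',(509+(y-138)*.16,y,75))[1]));r=im[v-1:v+2].mean(0)
    d=np.diff(r[280:370]);L=280+np.argmax(d[:40])+.5;R=320+np.argmin(d[40:])+.5
    print(y,v,L,R,(L+R)/2,at('wrist',((L+R)/2,v),75).round(1))
E
```

```text
time_s: 29.7
ee_pos: [507.7, 136.3, 55.3]
ee_rot: [-180.0, 0.0, 80.3]
force: [1.2, 0.1, -0.6]
gripper_width: 11.5
gripper_force: 8.0
[0.01 0.15 0.15] [507.92 136.31  55.61]
165 224 302.5 340.5 321.5 [512.8 164.9  75. ]
185 184 301.5 340.5 321.0 [515.9 185.   75. ]
```

```bash
python3 -m crank '[{"dx":0,"dy":0,"dz":-0.0009,"yaw":0},{"dx":0,"dy":0,"dz":0,"yaw":0}]'; python3 -m crank '[{"dx":0,"dy":0,"dz":0,"yaw":0},{"dx":0,"dy":0,"dz":0,"yaw":0},{"dx":0,"dy":0,"dz":0,"yaw":0},{"dx":0,"dy":0,"dz":0.01,"yaw":0},{"dx":0,"dy":0,"dz":0.03,"yaw":0},{"dx":0,"dy":0,"dz":0.06,"yaw":0},{"dx":0,"dy":0,"dz":0.06,"yaw":0}]' 0.4;  python3 -m crank '[{"dx":0,"dy":-0.06,"dz":0.02,"yaw":0},{"dx":0,"dy":-0.06,"dz":0,"yaw":0},{"dx":0,"dy":-0.06,"dz":0,"yaw":0},{"dx":0,"dy":-0.06,"dz":0,"yaw":0},{"dx":0,"dy":-0.06,"dz":0,"yaw":0},{"dx":0,"dy":-0.06,"dz":0,"yaw":0},{"dx":0,"dy":-0.06,"dz":0,"yaw":0},{"dx":0,"dy":0,"dz":0,"yaw":0},{"dx":0,"dy":0,"dz":0,"yaw":0}]'
python3 - <<'E'
from trk import *
b=bush((487.6,3.7,77));a=bush((521.2,211.7,77),'a')
d=a-b;print(np.linalg.norm(d),'tilt',d[2]/210)
for n in('scene','top'):
    im=np.load('last_%s.npy'%n).max(2)
    for P in((508.2,138,104),(508.2,138,79),(512,138,69)):print(n,P,proj(n,P).round(1))
    u=proj(n,(508.2,138,92)).round().astype(int);print(u);print(im[u[1]-14:u[1]+15,u[0]-14:u[0]+15:1])
E
```

```text
time_s: 30.25
ee_pos: [507.9, 136.3, 54.9]
ee_rot: [180.0, 0.0, 80.3]
force: [-0.6, -0.5, -0.8]
gripper_width: 11.8
gripper_force: 8.0
time_s: 31.12
ee_pos: [507.7, 136.3, 184.7]
ee_rot: [180.0, -0.0, 80.3]
force: [0.9, 0.1, -1.3]
gripper_width: 36.5
gripper_force: 0.0
time_s: 32.25
ee_pos: [507.7, -199.2, 199.1]
ee_rot: [180.0, -0.0, 80.3]
force: [0.2, 0.7, -0.5]
gripper_width: 36.3
gripper_force: 0.0
b scene [339.8 217.4] 0.94 top [322.  282.9] 0.91 P [487.5   3.7  77.2] gap 5.0
a scene [453.7 230.7] 0.94 top [201.5 260.7] 0.91 P [521.2 211.7  74.2] gap 2.3
210.77451617695803 tilt -0.01446982882262416
scene (508.2, 138, 104) [414.4 216.9]
scene (508.2, 138, 79) [412.4 224.4]
scene (512, 138, 69) [411.8 229.1]
[413 221]
[[157 159 158 154 153 155 157 157 155 153 151 150 151 153 156 157 158 157
  154 152 154 157 159 155 138 102  96  95  95]
 [157 159 158 156 156 157 156 154 154 152 149 149 152 156 156 157 157 157
  156 153 154 155 156 157 156 152 149 149 151]
 [157 157 156 155 156 157 154 153 155 155 152 151 154 157 157 156 155 157
  156 157 157 154 154 155 157 158 155 155 158]
 [159 
[... 6064 characters left out ...]
121 120 118 113  93  69  65  63  65  64  64  60
   66  56  73  81  87  89  95  97  99  95 111]
 [119 117 118 117 124 125 122 120 120 119 114 111  96  78  65  60  57  59
   59  57  70  84  84  84  85  85  82  69  77]
 [117 119 122 122 121 120 119 120 119 120 118 118 102  87  80  79  79  75
   74  68  81  86  85  87  87  85  79  66  76]
 [117 119 119 120 118 118 117 120 118 116 117 117 105  88  87  85  83  84
   83  85  84  87  86  85  87  85  81  73  81]
 [120 119 121 118 119 119 123 118 118 118 121 117  97  87  85  85  85  86
   91  84  85  87  83  83  83  80  69  73 103]
 [119 122 122 121 121 122 118 119 119 121 122 118 102  93  87  86  87  88
   85  86  87  86  87  86  87  83  69  76 103]]
```

Saddle astride: in the scene view the grip top is at about (414,216) and the bridge at about (412,225), both where predicted. Bush positions haven't changed. The robot is clear at 32 s, so I hand in.

```bash
python3 -c "
from workcell import ticket
print(ticket.job_done())"
```

```text
the job is handed in; nothing more can be done
None
```

The link arm is balanced level on the knife edge by itself, with the saddle set astride it above the edge (measured within about 1–2 mm); the robot is clear and the job was handed in at about 32 s.

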